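# Close the screw tins, put two away and hold up the fullest

### The job

Three identical screw tins stand in front of their rack, one of them just filled and still open: put its lid on, all the way down, before you lift that tin. Then heft the tins to find the heaviest by feel, stand the two lighter ones upright in wells of the rack and let go of them, and finish with the heaviest held up in the gripper, upright, clear of everything and well over 15 cm above the bench; keep holding it at the end. Do not tip the tins over, and leave the mug, the tape measure and the roll of masking tape where they are.

Things in the scene. Friction and masses are not known exactly. Their poses are not given: they have to be found in the camera images.
- tin_1: upright metal screw tin, one of three alike; 0.15 to 0.5 kg in all, the heaviest (any of them) by 0.13 kg or more. Body 60 mm diameter, 58 mm tall; closed 72 mm tall, its lid 58 mm across above the body. Grip the body, not the lid. Origin: centre of the underside, z up. Closed from the start; its lid stays on
- tin_2: upright metal screw tin, one of three alike; 0.15 to 0.5 kg in all, the heaviest (any of them) by 0.13 kg or more. Body 60 mm diameter, 58 mm tall; closed 72 mm tall, its lid 58 mm across above the body. Grip the body, not the lid. Origin: centre of the underside, z up. Closed from the start; its lid stays on
- tin_3: upright metal screw tin, one of three alike; 0.15 to 0.5 kg in all, the heaviest (any of them) by 0.13 kg or more. Body 60 mm diameter, 58 mm tall; closed 72 mm tall, its lid 58 mm across above the body. Grip the body, not the lid. Origin: centre of the underside, z up. Starts open: neck 50 mm diameter above the body, rim 70 mm high, a card carton inside. Only its weight keeps the lid on
- loose_lid: round metal slip lid of the open tin, lying rim down on the bench: 58 mm outer diameter, 14 mm tall, inside 54 mm diameter (2 mm of play round the tin's neck) and 12 mm deep. Origin: centre of its lower edge, z up. Fully on, its origin is 58 mm above the tin's origin, on the tin's axis
- rack: low pine board with darker end battens, 88 x 300 x 24 mm, fixed to the bench, with three round wells in a row along its y axis, 95 mm apart. Origin: centre of the underside, z up.
- well_1 (a point): centre of the floor of one of the rack's three wells: 66 mm diameter, 14 mm deep, floor 8 mm above the bench. A tin seated in it has its origin at this point, give or take 3 mm sideways
- well_2 (a point): centre of the floor of one of the rack's three wells: 66 mm diameter, 14 mm deep, floor 8 mm above the bench. A tin seated in it has its origin at this point, give or take 3 mm sideways
- well_3 (a point): centre of the floor of one of the rack's three wells: 66 mm diameter, 14 mm deep, floor 8 mm above the bench. A tin seated in it has its origin at this point, give or take 3 mm sideways
- coffee_mug: white mug, 82 mm wide, 91 mm tall, a bystander. Origin: centre of the underside
- tape_measure: yellow tape measure, 40 x 90 x 65 mm, a bystander. Origin: centre of the underside
- masking_tape: roll of masking tape lying flat, 100 mm across, 25 mm tall, left of the rack, a bystander. Origin: centre of the underside
- drawer_chest: wooden chest of small drawers at the left, 285 mm tall, one top drawer standing open, fixed. Keep clear
- bench_vise: blue bench vise at the right edge, 130 mm tall, fixed. Keep clear

How it is judged:
By the outcome, as a careful person would: the job done as asked, in the order asked, and still so for the second after the job is handed in, while the arm keeps its last pose, push and grip.
It also fails if it takes over 72 s, if anything falls off the work surface, if the arm or the gripper's body presses on something with over 40 N, if the wrist force passes 120 N, or if a joint passes its speed limit or range.

### The arm

A 6-joint arm with a two-finger parallel gripper is mounted at the origin on the work surface; the furniture and walls round the work are solid. World frame = base frame: x ahead of the robot, y to its left, z up, the work surface at z = 0. Lengths are in m, angles in rad, forces in N, time in s.
With the tool pointing down it reaches from about 0.35 to 0.95 m from the base axis. Payload 17.4 kg.
Tool frame: the origin (TCP) lies between the finger pads; the fingertips stand 8 mm ahead of it and the grasp point (between the pads) lies 11 mm behind it; z points along the fingers, y is the line along which they close (so a half turn about z gives the same grasp; the last joint's range is limited). The gripper opens to 93 mm and grips with 3 to 60 N. Pads are 15 mm wide; open, the fingers measure 128 mm over their backs; the gripper's body (75 mm by 188 mm) begins 65 mm behind the grasp point.
Start: joints at [-1.15, 0.116, 1.442, -0, 1.584, -0.038], TCP at [0.299, -0.605, 0.227] pointing down, gripper open.
Joint ranges: [-2.83, 2.83], [-0.83, 2.19], [0.07, 2.5], [-1.14, 4.28], [0.01, 3], [-2.97, 2.97]. Speed limits (rad/s): [1.89, 1.89, 2.22, 3.14, 3.14, 3.14].

### API

Orientations are given as a rotation vector (axis times angle).
In Python, from station import ctrl gives the robot as it stands. Calls block until the motion is done:
- ctrl.goto(position, orientation): joint-space move of the TCP to a pose.
- ctrl.move_straight(position, rotation=None, max_speed=0.15, guard=None): straight line of the TCP; rotation=None keeps the orientation; max_speed is the mean speed in m/s. With guard (N) it stops when the force on the tool has changed by that much, and returns True; else False.
- ctrl.move_j(angles): joint-space move.
- ctrl.command_gripper(opening, force=None): opening from 0.0 (shut) to 1.0 (fully open); force is the grip in N (None keeps the last); returns when the fingers have stopped.
- ctrl.dwell(seconds).
- ctrl.ik(position, orientation): joint angles nearest the present ones, or None.
- ctrl.read_state(): the state.
- ctrl.snapshot(name): name is "scene" or "top" or "wrist"; returns a dict with "color" (384x512x3 uint8, red, green, blue), "fx", "fy", "cx", "cy" (pixels), "pose" (4x4, takes a point from camera to world coordinates); the wrist camera has in their place "tool_from_camera" (4x4, takes a point from camera to tool coordinates, whose origin is the TCP and whose axes are the flange's). Camera axes: x right, y up, looking along -z (the intrinsics and any distortion apply to the point x, -y, -z); pixel columns grow to the right and rows downward; lengths in m; the calibration is good to about 2 mm. The wrist camera is an equidistant fisheye: a pixel r from the principal point sees the ray r / f radians off the axis. A picture is of the moment at which its call begins: read the wrist's pose just before it. There is no depth.
A pose or a line that the arm cannot do raises ctrl.MotionError and nothing moves.
- ctrl.finish_job(): hands the job in; it is judged then, once.
The state is a dict: "clock": time; "qpos": joint angles; "qd": joint speeds; "joint_efforts": joint torques, N m; "position": TCP position; "eef_rot": TCP orientation; "ft_force": force on the tool from outside, world axes, zero at the start; "moment": the same for the moment, N m; "opening": opening from 0.0 (shut) to 1.0 (fully open); "gripper_force": force on a finger pad.
Only numpy, scipy, OpenCV 4.12 (cv2) and the standard library are available. Lean on these libraries where they do the work, as an engineer would, in place of code of your own. Each camera call takes 0.05 s, during which the arm holds its last target. There are 200 camera calls.

## Working session

There is one attempt and no reset: what is moved stays moved. The work goes in short steps, each a Python script; the robot and the scene stay as the last script left them, time stands still between calls to the robot, and variables do not carry over. Pictures are saved under pics/ and viewed, at most 10 in all, crops included, and the job is handed in when it is done.

```bash
ls; mkdir -p pics
python3 - <<'E'
from station import ctrl
import cv2,numpy as np
s=ctrl.read_state();print(s)
a=ctrl.snapshot("scene");b=ctrl.snapshot("top")
for n,d in(("scene",a),("top",b)):
    cv2.imwrite(f"pics/{n}0.png",d["color"][:,:,::-1]);print(n,[d[k] for k in("fx","fy","cx","cy")],d["pose"].round(4).tolist(),[k for k in d])
E
```

```text
pics
{'clock': 0.0, 'qpos': array([-1.14980932e+00,  1.16448497e-01,  1.44225256e+00, -2.19770456e-05,
        1.58396980e+00, -3.77409108e-02]), 'qd': array([-4.05837513e-04,  7.61003339e-04,  1.30728650e-04,  8.52041260e-05,
        3.63783920e-04, -1.40997542e-03]), 'joint_efforts': array([-1.46135197e-03, -7.21266031e+01, -6.22607231e+01,  7.79465167e-02,
        2.38658069e-02, -4.52515201e-05]), 'position': array([ 0.2988412 , -0.6050354 ,  0.22593833]), 'eef_rot': array([-3.05829151e+00, -7.14026672e-01,  3.56327599e-04]), 'ft_force': array([ 0.26900111, -0.12710189,  0.62770749]), 'moment': array([-0.03870906, -0.00804932,  0.03828713]), 'gripper_force': 0.0, 'opening': 0.9969751199023047}
scene [497.2525824038305, 497.2525824038305, 257.84592473066, 181.76051764886628] [[0.6278, -0.6006, 0.4952, 1.2826], [0.7782, 0.4983, -0.3821, -0.5112], [-0.0173, 0.6253, 0.7802, 1.2928], [0.0, 0.0, 0.0, 1.0]] ['color', 'fx', 'fy', 'cx', 'cy', 'pose']
top [420.30624175844616, 420.30624175844616, 255.46289006064296, 184.86825787524106] [[0.0257, 0.9941, -0.1054, 0.3917], [-0.9996, 0.0249, -0.0091, 0.1108], [-0.0064, 0.1056, 0.9944, 1.1955], [0.0, 0.0, 0.0, 1.0]] ['color', 'fx', 'fy', 'cx', 'cy', 'pose']
```

View pics/scene0.png

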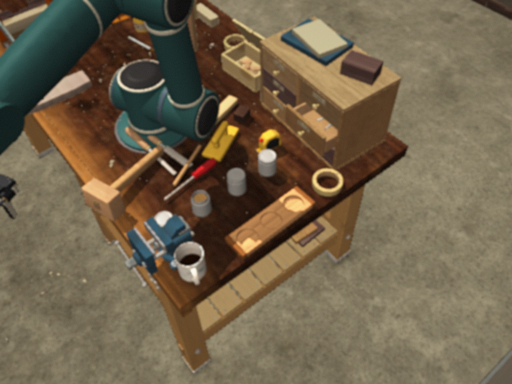

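View pics/top0.png

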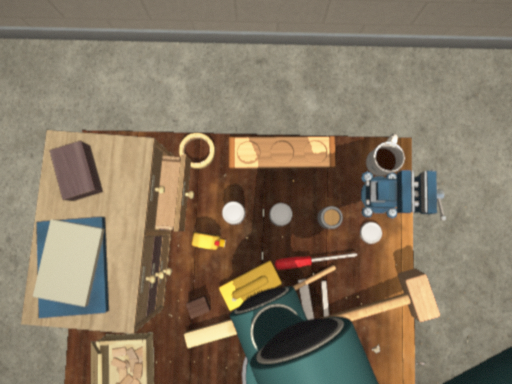

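The scene view shows the tins at about (202,203) (open), (236,181) and (267,162), with the lid at (165,218) beside the vise. In the top view the tins are at (233,212), (281,214) and (330,217, open), the lid at (371,232) and the rack at (282,152).

```bash
cat > h.py <<'E'
from station import ctrl
import cv2,numpy as np
from scipy.spatial.transform import Rotation as R
def ray(d,u,v):
    T=d["pose"];c=np.array([(u-d["cx"])/d["fx"],-(v-d["cy"])/d["fy"],-1.]);return T[:3,3],T[:3,:3]@c
def plane(d,u,v,z):
    o,r=ray(d,u,v);return o+r*(z-o[2])/r[2]
def tri(rays):
    A=np.zeros((3,3));b=np.zeros(3)
    for o,r in rays:
        r=r/np.linalg.norm(r);P=np.eye(3)-np.outer(r,r);A+=P;b+=P@o
    p=np.linalg.solve(A,b);return p,[np.linalg.norm(np.cross(p-o,r/np.linalg.norm(r))) for o,r in rays]
def blobs(img,mask_fn,box,amin=40):
    x0,y0,x1,y1=box;h=cv2.cvtColor(img[y0:y1,x0:x1],cv2.COLOR_RGB2HSV);m=mask_fn(h).astype(np.uint8)
    n,l,s,c=cv2.connectedComponentsWithStats(m)
    return [(c[i]+[x0,y0],s[i]+[x0,y0,0,0,0]) for i in range(1,n) if s[i][4]>=amin]
E
python3 - <<'E'
from h import *
a=ctrl.snapshot("scene");b=ctrl.snapshot("top")
f=lambda h:(h[:,:,1]<70)&(h[:,:,2]>95)
for n,d,box in(("top",b,(215,190,395,250)),("scene",a,(150,140,290,230))):
    for c,s in blobs(d["color"],f,box): print(n,c.round(1),s,plane(d,*c,.072).round(3))
T=cv2.resize(b["color"][125:255,180:400],None,fx=3.6,fy=3.6,interpolation=cv2.INTER_CUBIC)
cv2.imwrite("pics/topc.png",T[:,:,::-1])
E
```

```text
top [373.6 198.4] [365 190  21  15 119] [ 0.482 -0.196  0.072]
top [233.2 212.4] [222 201  24  24 444] [0.435 0.179 0.072]
top [280.7 213.9] [270 203  23  23 411] [0.435 0.052 0.072]
top [330.9 217.2] [321 206  22  23 185] [ 0.429 -0.082  0.072]
top [378.7 212.1] [363 207  32  12 177] [ 0.446 -0.209  0.072]
top [370.5 232.4] [360 222  22  22 387] [ 0.392 -0.187  0.072]
scene [174.  154.2] [160 143  27  22 193] [ 0.24  -0.053  0.072]
scene [266.3 161.5] [258 149  19  27 403] [0.46  0.161 0.072]
scene [166.7 166. ] [157 158  20  17 115] [ 0.268 -0.1    0.072]
scene [235.4 180.5] [227 168  18  27 378] [0.459 0.035 0.072]
scene [178.7 187.5] [164 177  29  23  95] [ 0.368 -0.118  0.072]
scene [199.6 204.9] [191 190  18  27 259] [ 0.465 -0.106  0.072]
scene [162.5 218. ] [153 211  20  17 215] [ 0.434 -0.219  0.072]
scene [184.  222.3] [178 216  12  14  54] [ 0.488 -0.178  0.072]
```

View pics/topc.png

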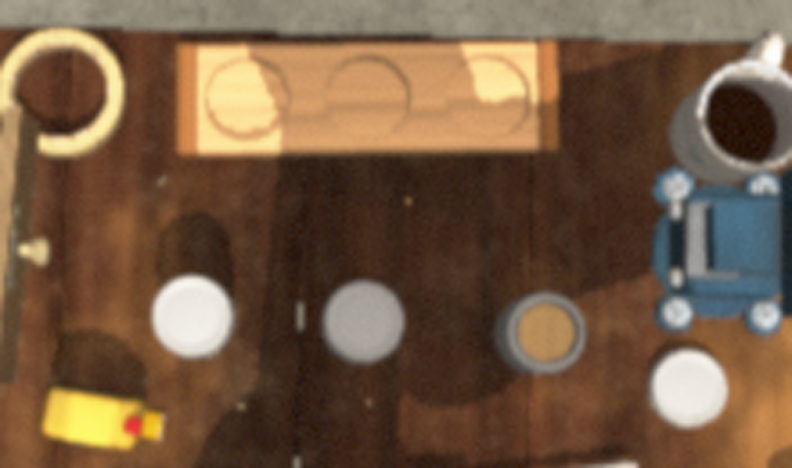

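The crop shows three tin tops, the neck ring with its brown carton, the lid just below the vise's knobs, and the rack's three wells at about (247,97), (368,97) and (488,97) in crop pixels. Next I'll look with the wrist camera, using equal offsets over the lid and the tin so that calibration bias cancels.

```bash
cat >> h.py <<'E'
def down(yaw): return (R.from_euler("z",yaw)*R.from_euler("x",np.pi)).as_rotvec()
def wsnap():
    s=ctrl.read_state();d=ctrl.snapshot("wrist")
    T=np.eye(4);T[:3,:3]=R.from_rotvec(s["eef_rot"]).as_matrix();T[:3,3]=s["position"];d["pose"]=T@d["tool_from_camera"];return d
def wray(d,u,v):
    x,y=(u-d["cx"])/d["fx"],(v-d["cy"])/d["fy"];t=np.hypot(x,y);k=np.sin(t)/t if t>1e-9 else 1
    T=d["pose"];return T[:3,3],T[:3,:3]@np.array([x*k,-y*k,-np.cos(t)])
def wplane(d,u,v,z):
    o,r=wray(d,u,v);return o+r*(z-o[2])/r[2]
def wpix(d,p):
    T=d["pose"];c=T[:3,:3].T@(np.asarray(p)-T[:3,3]);c=c*[1,-1,-1];n=np.hypot(c[0],c[1]);t=np.arctan2(n,c[2]);return d["cx"]+d["fx"]*t*c[0]/n,d["cy"]+d["fy"]*t*c[1]/n
E
python3 - <<'E'
from h import *
b=ctrl.snapshot("top")
for n,u,v,z in(("lid",370.5,232.4,.014),("t1",233.2,212.4,.072),("t2",280.7,213.9,.072),("t3",330.9,217.2,.07),("w",248.6,152,.024),("w",282.2,152,.024),("w",315.6,152,.024),("knob",368,212,.1),("drawer",185,232,.25),("mug",386,155,.09),("masktape",197,151,.025),("measure",208,241,.065)): print(n,plane(b,u,v,z).round(3))
for k,(p) in enumerate(([.39,-.185,.25],[.43,-.08,.25])):
    ctrl.goto(p,down(0 if k else 0));d=wsnap();s=ctrl.read_state()
    print(s["qpos"].round(2),s["clock"],d["fx"],d["cx"],d["cy"],d["tool_from_camera"].round(3).tolist())
    cv2.imwrite(f"pics/w{k}.png",d["color"][:,:,::-1]);np.save(f"w{k}.npy",d,allow_pickle=True)
I=np.hstack([cv2.imread("pics/w0.png"),cv2.imread("pics/w1.png")])
cv2.imwrite("pics/w01.png",cv2.resize(I,(800,300),interpolation=cv2.INTER_AREA))
E
```

```text
lid [ 0.392 -0.203  0.014]
t1 [0.435 0.179 0.072]
t2 [0.435 0.052 0.072]
t3 [ 0.429 -0.082  0.07 ]
w [0.609 0.143 0.024]
w [0.611 0.048 0.024]
w [ 0.613 -0.046  0.024]
knob [ 0.444 -0.173  0.1  ]
drawer [0.382 0.274 0.25 ]
mug [ 0.597 -0.224  0.09 ]
masktape [0.608 0.289 0.025]
measure [0.358 0.244 0.065]
[-0.5  -0.44  1.89 -0.    1.69  1.07] 1.8833 297.3186396354542 255.31638461130234 192.4103569556361 [[0.0, 0.966, 0.26, 0.072], [1.0, 0.0, -0.001, 0.001], [-0.001, 0.26, -0.966, -0.158], [0.0, 0.0, 0.0, 1.0]]
[-0.24 -0.42  1.88 -0.    1.68  1.33] 2.4583 297.3186396354542 255.31638461130234 192.4103569556361 [[0.0, 0.966, 0.26, 0.072], [1.0, 0.0, -0.001, 0.001], [-0.001, 0.26, -0.966, -0.158], [0.0, 0.0, 0.0, 1.0]]
```

View pics/w01.png

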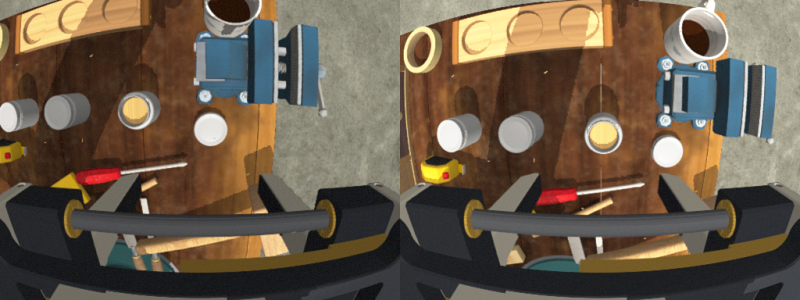

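The wrist views show the lid at (210,128) and (667,150), the open neck at (138,110) and (603,133), and the vise's bolts and jaws above and to the right of the lid. I'll triangulate these, fitting ellipses to the lid and the neck.

Run:
```python
from h import *
W=[np.load(f"w{k}.npy",allow_pickle=True).item() for k in(0,1)]
for n,p in(("bolt",((262,124),(346,155))),("jaw",((319,132),(403,166)))):
    print(n,tri([wray(d,*q) for d,q in zip(W,p)]))
bri=lambda h:(h[:,:,1]<60)&(h[:,:,2]>150)
gry=lambda h:(h[:,:,1]<70)&(h[:,:,2]>70)
tan=lambda h:(h[:,:,0]<30)&(h[:,:,1]>60)&(h[:,:,2]>150)
for n,f,p in(("lid",bri,(.392,-.203,.014)),("neckgrey",gry,(.429,-.082,.07)),("carton",tan,(.429,-.082,.065)),("t2",gry,(.435,.052,.072)),("t1",gry,(.435,.179,.072))):
    rs=[]
    for d in W:
        u,v=map(int,wpix(d,p));
        if u<32: continue
        B=blobs(d["color"],f,(u-32,v-32,u+32,v+32))
        for c,s in B:print(n,(u,v),c.round(1),s)
```

```text
bolt (array([ 0.45156041, -0.19541436,  0.04497306]), [np.float64(0.001863968100364303), np.float64(0.0018639681003643441)])
jaw (array([ 0.44571536, -0.25716969,  0.08543473]), [np.float64(0.002402499822225718), np.float64(0.0024024998222256814)])
lid (267, 166) [269.3 165.5] [ 248  145   43   42 1406]
lid (341, 195) [342.4 194.1] [ 323  175   39   39 1196]
neckgrey (165, 144) [176.7 139.1] [ 151  116   46   50 1033]
neckgrey (256, 177) [259.4 168.3] [ 236  145   49   52 1085]
carton (167, 144) [172.8 141. ] [157 124  32  35 865]
carton (256, 176) [260.  172.9] [242 156  36  35 968]
t2 (70, 145) [ 79.9 142. ] [  56  119   46   48 1841]
t2 (70, 145) [ 42.7 143.7] [ 38 126  12  36 350]
t2 (144, 173) [151.7 168.5] [ 125  142   51   54 2187]
t1 (61, 175) [ 71.  169.9] [  47  145   46   51 1814]
```

Run:
```python
from h import *
W=[np.load(f"w{k}.npy",allow_pickle=True).item() for k in(0,1)]
print("lid",tri([wray(W[0],269.3,165.5),wray(W[1],342.4,194.1)])[0].round(4))
print("carton",tri([wray(W[0],172.8,141),wray(W[1],260,172.9)])[0].round(4),"t2",tri([wray(W[0],79.9,142),wray(W[1],151.7,168.5)])[0].round(4))
for k,p in((2,(.429,-.082,.19)),(3,(.392,-.203,.135))):
    ctrl.goto(p,down(np.pi));d=wsnap();np.save(f"w{k}.npy",d,allow_pickle=True)
    cv2.imwrite(f"pics/w{k}.png",d["color"][:,:,::-1]);print(ctrl.read_state()["qpos"].round(2),ctrl.read_state()["clock"])
I=np.hstack([cv2.imread("pics/w2.png"),cv2.imread("pics/w3.png")])
cv2.imwrite("pics/w23.png",cv2.resize(I,(800,300),interpolation=cv2.INTER_AREA))
```

```text
lid [ 0.3924 -0.2057  0.01  ]
carton [ 0.4316 -0.0868  0.0563] t2 [0.4369 0.0502 0.0517]
[-0.25 -0.41  1.97  0.    1.58 -1.82] 5.1583
[-0.54 -0.38  2.04  0.    1.48 -2.11] 5.8167
```

View pics/w23.png

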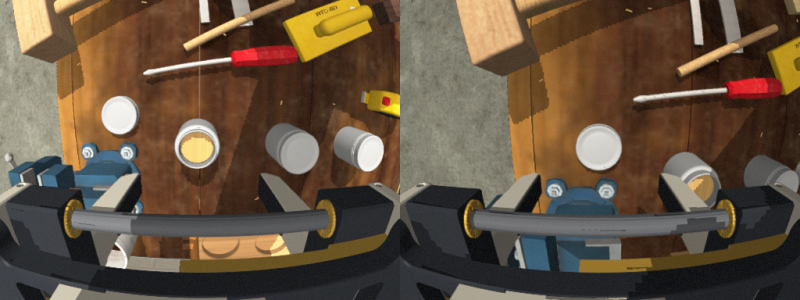

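Left picture (TCP 0.12 above the rim): the open tin's neck is at about (197,144). Right picture: the lid is at about (598,147), with the bolts clear behind it. I'll crop both at larger scale to fit their rims.

Run:
```python
from h import *
W={k:np.load(f"w{k}.npy",allow_pickle=True).item() for k in(2,3)}
out=[]
for k,f in((2,None),(3,None)):
    d=W[k];c=d["color"][150:222,216:292];out.append(cv2.resize(c,None,fx=5.2,fy=5.2,interpolation=cv2.INTER_CUBIC))
    h=cv2.cvtColor(c,cv2.COLOR_RGB2HSV);print(k,"row V",h[36,::2,2].tolist(),"col V",h[::2,38,2].tolist(), "colS",h[::2,38,1].tolist())
cv2.imwrite("pics/c23.png",np.hstack(out)[:,:,::-1])
```

```text
2 row V [125, 127, 122, 128, 224, 243, 190, 88, 208, 253, 250, 252, 251, 251, 251, 250, 250, 249, 251, 252, 253, 251, 252, 251, 253, 253, 252, 253, 187, 127, 212, 233, 170, 73, 72, 77, 89, 88] col V [118, 160, 169, 169, 171, 225, 255, 243, 177, 181, 193, 198, 196, 217, 252, 252, 252, 252, 252, 252, 252, 252, 252, 252, 252, 252, 252, 252, 254, 163, 168, 165, 247, 92, 97, 94] colS [145, 21, 9, 8, 10, 7, 3, 4, 10, 17, 144, 131, 135, 137, 115, 115, 111, 112, 118, 117, 116, 112, 118, 114, 114, 114, 115, 118, 113, 88, 8, 8, 4, 83, 155, 155]
3 row V [149, 148, 144, 142, 143, 206, 198, 199, 203, 210, 213, 214, 215, 212, 215, 212, 212, 215, 214, 213, 213, 211, 214, 211, 215, 210, 210, 211, 210, 211, 211, 213, 210, 202, 100, 81, 84, 88] col V [99, 100, 96, 97, 137, 143, 215, 195, 192, 205, 221, 219, 218, 216, 217, 214, 218, 212, 213, 217, 208, 210, 211, 211, 208, 207, 208, 208, 210, 204, 213, 223, 229, 219, 94, 77] colS [162, 163, 173, 168, 60, 9, 11, 8, 13, 11, 6, 9, 9, 7, 12, 10, 9, 12, 13, 9, 10, 11, 8, 11, 11, 11, 11, 10, 10, 11, 10, 6, 4, 12, 68, 149]
```

View pics/c23.png

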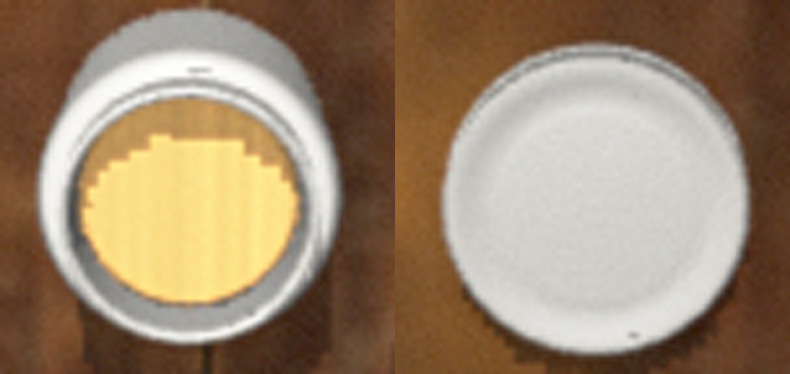

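Run:
```python
from h import *
W={k:np.load(f"w{k}.npy",allow_pickle=True).item() for k in(2,3)}
P=lambda x,y:(216+x/5.2-.4,150+y/5.2-.4)
print("lid",wplane(W[3],*P(201,205),.014),"edges",[wplane(W[3],*P(*q),.014).round(4)[:2].tolist() for q in((48,205),(354,205),(201,57),(201,353))])
print("tin shoulder",wplane(W[2],*P(189.5,191.5),.058),[wplane(W[2],*P(*q),.058).round(4)[:2].tolist() for q in((38,195),(341,195),(190,343))])
print("hole",[wplane(W[2],*P(*q),.070).round(4)[:2].tolist() for q in((73,205),(302,205),(190,80),(190,333))])
f=lambda h:(h[:,:,1]<60)&(h[:,:,2]>150)
c=blobs(W[2]["color"],f,(125,120,185,180))[0];print(c);print("lid height check",tri([wray(W[2],*c[0]),wray(W[3],*blobs(W[3]["color"],f,(216,150,292,222))[0][0])]))
print(ctrl.read_state()["ft_force"])
```

```text
lid [ 0.39137761 -0.20531189  0.014     ] edges [[0.3913, -0.2339], [0.3914, -0.1767], [0.3635, -0.2052], [0.4207, -0.2054]]
tin shoulder [ 0.42860686 -0.08646655  0.058     ] [[0.4293, -0.1159], [0.4293, -0.0571], [0.4597, -0.0865]]
hole [[0.4282, -0.108], [0.4282, -0.0654], [0.4046, -0.0862], [0.4533, -0.0863]]
(array([152.26410835, 146.77595937]), array([ 130,  123,   46,   49, 1772]))
lid height check (array([ 0.39188084, -0.20581522,  0.00879837]), [np.float64(4.120220629429659e-05), np.float64(4.1202206294203125e-05)])
[ 0.33654969 -0.39266758  0.88006073]
```

Run:
```python
from h import *
D=down(np.pi)
ctrl.goto([.392,-.2055,.06],D);ctrl.move_straight([.392,-.2055,.012],max_speed=.08,guard=8)
ctrl.command_gripper(0,force=12);s=ctrl.read_state();print(s["position"],s["opening"],s["gripper_force"])
ctrl.move_straight([.392,-.2055,.105]);ctrl.move_straight([.4292,-.0865,.105],max_speed=.2)
d=wsnap();cv2.imwrite("pics/hold.png",d["color"][100:340,130:380,::-1])
ctrl.dwell(.3)
g=ctrl.move_straight([.4292,-.0865,.0695],max_speed=.03,guard=3);s=ctrl.read_state();print(g,s["position"],s["ft_force"],s["opening"],s["clock"])
d=wsnap();cv2.imwrite("pics/hold2.png",np.hstack([cv2.resize(cv2.imread("pics/hold.png"),(400,384)),cv2.resize(d["color"][100:340,130:380,::-1],(400,384))]))
```

```text
[ 0.39202077 -0.20552513  0.01207503] 0.6226447331028434 12.000067164190114
True [ 0.42909416 -0.08648682  0.07003791] [-1.59181113  0.65891176  4.40115631] 0.6209318429818388 10.625
```

View pics/hold2.png

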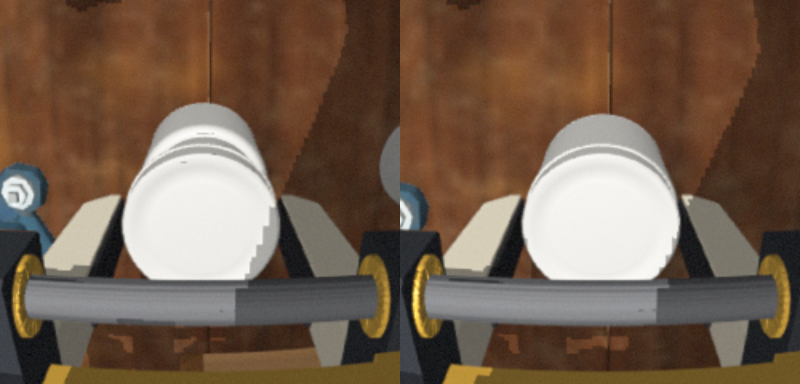

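Contact came at TCP z = 0.0700, exactly the fully seated height, and the right picture shows the lid flush on the shoulder. I'll release, measure tins 1 and 2 and the lid height in one wrist view, and heft tin 3.

```bash
cat >> h.py <<'E'
def fz(n=8):
    v=[]
    for _ in range(n): ctrl.dwell(.05);v.append(ctrl.read_state()["ft_force"][2])
    return np.mean(v)
def heft(p,yaw,hold=False):
    x,y=p;D=down(yaw);ctrl.goto([x,y,.11],D);ctrl.dwell(.2);b=fz()
    ctrl.move_straight([x,y,.029],max_speed=.12,guard=10);ctrl.command_gripper(0,force=45);s=ctrl.read_state();print("grip",s["position"].round(4),s["opening"],s["gripper_force"])
    ctrl.move_straight([x,y,.064],max_speed=.06);ctrl.dwell(.25);m=(b-fz())/9.81;print("MASS",m,"clock",ctrl.read_state()["clock"])
    if not hold: setdown([x,y,.0295],guard=4)
    return m
def setdown(p,guard):
    g=ctrl.move_straight(p,max_speed=.05,guard=guard);s=ctrl.read_state();print("down",g,s["position"].round(4),s["ft_force"].round(2))
    ctrl.command_gripper(1.0);ctrl.move_straight([p[0],p[1],.115],max_speed=.15)
E
python3 - <<'E'
from h import *
D=down(np.pi)
ctrl.command_gripper(1.0);ctrl.move_straight([.4292,-.0865,.12]);
ctrl.goto([.43,.115,.19],D);d=wsnap();np.save("w4.npy",d,allow_pickle=True)
ctrl.goto([.43,-.0865,.19],D);e=wsnap();np.save("w5.npy",e,allow_pickle=True)
cv2.imwrite("pics/w45.png",cv2.resize(np.hstack([d["color"],e["color"]])[:,:,::-1],(800,300),interpolation=cv2.INTER_AREA))
f=lambda h:(h[:,:,1]<60)&(h[:,:,2]>120)
for n,w,p in(("t1",d,(.435,.177,.072)),("t2",d,(.435,.05,.072)),("t3",e,(.4292,-.0865,.072))):
    u,v=map(int,wpix(w,p))
    for c,s in blobs(w["color"],f,(max(u-45,0),v-45,u+45,v+45),300):
        x0,y0,W,H=s[:4];print(n,(u,v),s,"left/right/bot/top",wplane(w,x0-.5,v,.072).round(4)[:2],wplane(w,x0+W-.5,v,.072).round(4)[:2],wplane(w,u,y0+H-.5,.072).round(4)[:2])
print(ctrl.read_state()["clock"])
E
```

```text
t1 (320, 195) [ 285  157   80   83 3664] left/right/bot/top [0.434  0.1413] [0.4341 0.2229] [0.4814 0.1796]
t2 (190, 195) [ 164  164   57   61 2602] left/right/bot/top [0.4342 0.0221] [0.4341 0.0796] [0.465  0.0474]
t2 (190, 195) [145 222  31  18 334] left/right/bot/top [0.4342 0.0016] [0.4341 0.0347] [0.4816 0.0461]
t3 (256, 189) [ 226  151   60   68 3173] left/right/bot/top [ 0.4284 -0.1161] [ 0.4285 -0.0585] [ 0.4585 -0.0868]
13.7
```

View pics/w45.png

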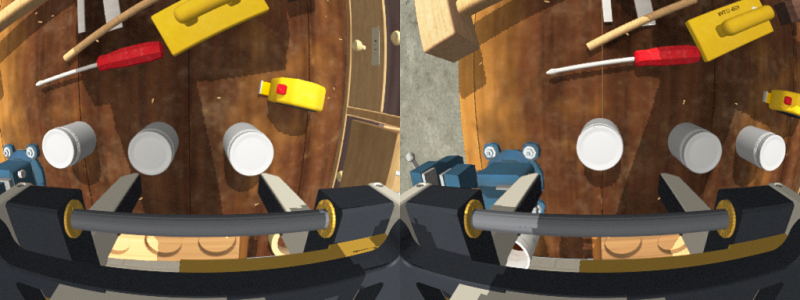

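The lid on tin 3 is level, 57.6 mm wide when projected at z = 0.072, so it is seated. Tin 2 is at (0.436, 0.051) and tin 1, at (248,150) in the left picture, is at about (0.435, 0.178). Now the hefting.

Run:
```python
from h import *
heft((.4293,-.087),np.pi/2)
heft((.436,.051),np.pi/2)
```

```text
grip [ 0.4296 -0.087   0.0292] 0.6404099526731886 45.000387724794564
MASS 0.43224816213244854 clock 18.5417
down True [ 0.4287 -0.0868  0.0292] [-1.34  0.3   5.82]
grip [0.4361 0.051  0.0291] 0.6470443307125004 45.00071803573519
MASS 0.21293678453771633 clock 24.725
down True [0.4354 0.051  0.0291] [-1.71 -0.44  6.09]
```

Tin 3 weighs about 0.43 kg and tin 2 about 0.21 kg. Now the wells, seen from close above.

Run:
```python
from h import *
o=[]
for k,y in((6,.046),(7,-.049)):
    ctrl.goto([.611,y,.145],down(np.pi/2));d=wsnap();np.save(f"w{k}.npy",d,allow_pickle=True);u,v=map(int,wpix(d,(.611,y,.024)));print(u,v)
    c=d["color"][v-50:v+50,u-50:u+50];o.append(cv2.resize(c,(400,400),interpolation=cv2.INTER_CUBIC))
print(ctrl.read_state()["clock"])
cv2.imwrite("pics/wells.png",np.hstack(o)[:,:,::-1])
```

```text
256 188
256 187
28.175
```

View pics/wells.png

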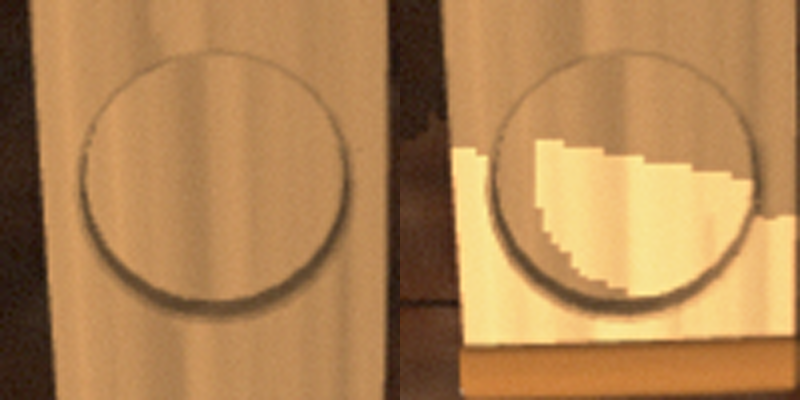

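The rims are at crop (80–349, 50–319) for the middle well and (489–760, 50–314) for the right one. Convert these, check by diameter, then heft tin 1 and keep holding it.

Run:
```python
from h import *
for k,v0,(a,b,c,e) in((6,188,(80,349,50,319)),(7,187,(89,360,50,314))):
    d=np.load(f"w{k}.npy",allow_pickle=True).item();P=lambda x,y:wplane(d,206+x/4-.4,v0-50+y/4-.4,.023)[:2]
    m=((a+b)/2,(c+e)/2);L,Rr,T,B=P(a,m[1]),P(b,m[1]),P(m[0],c),P(m[0],e);print(P(*m).round(4),(L+Rr)/2,(T+B)/2,np.linalg.norm(L-Rr),np.linalg.norm(T-B))
ctrl.command_gripper(.88)
ctrl.goto([.53,.05,.2],down(4.6));ctrl.goto([.435,.178,.14],down(4.712))
print(ctrl.read_state()["qpos"].round(2))
heft((.435,.178),4.712,hold=True)
```

```text
[0.6133 0.0506] [0.61332297 0.05059848] [0.61329784 0.04964407] 0.06505243223112629 0.06697377578019965
[ 0.6162 -0.0439] [ 0.61627827 -0.04385066] [ 0.61621918 -0.0447603 ] 0.06588480769778061 0.06596012322195118Traceback (most recent call last):
  File "<stdin>", line 6, in <module>
station.MotionError: the arm cannot take that pose within its joint ranges
```

Run:
```python
from h import *
ctrl.goto([.46,.15,.18],down(4.65))
heft((.435,.178),4.712,hold=True)
p=ctrl.ik([.6133,.0505,.1],down(4.5));print(p)
```

```text
grip [0.4353 0.1781 0.0295] 0.6421935954015975 45.00117651052825
MASS 0.1817681901145594 clock 34.6333
[ 4.07061157e-02  4.97593681e-02  1.71995903e+00 -4.44089210e-16
  1.37187425e+00 -2.88849756e+00]
```

Tin 1 weighs about 0.18 kg, so tin 3 is the heaviest. Racking tin 1 in the middle well.

```bash
cat >> h.py <<'E'
def insert(x,y,zs):
    for dx,dy in((0,0),(.002,0),(-.002,0),(0,.002),(0,-.002),(.003,.003),(-.003,-.003),(.003,-.003),(-.003,.003)):
        ctrl.move_straight([x+dx,y+dy,zs+.018],max_speed=.1)
        g=ctrl.move_straight([x+dx,y+dy,zs-.001],max_speed=.05,guard=5);s=ctrl.read_state();print(dx,dy,g,s["position"].round(4),s["ft_force"].round(1),s["clock"])
        if s["position"][2]<zs+.004: return True
    return False
E
python3 - <<'E'
from h import *
ctrl.move_straight([.435,.178,.10],max_speed=.15)
ctrl.goto([.6133,.0501,.10],down(4.5))
ctrl.dwell(.2)
if insert(.6133,.0501,.0375):
    ctrl.command_gripper(1.0);ctrl.move_straight([.6133,.0501,.15]);ctrl.goto([.436,.051,.14],down(np.pi/2));print(ctrl.read_state()["clock"])
E
```

```text
0 0 True [0.6134 0.0501 0.0371] [-0.9  0.1  3.8] 37.1
41.2333
```

Run:
```python
from h import *
D=down(np.pi/2)
ctrl.move_straight([.4357,.051,.029],max_speed=.12,guard=10);ctrl.command_gripper(0,force=45)
ctrl.move_straight([.4357,.051,.10],max_speed=.15)
ctrl.goto([.6162,-.0443,.10],D);ctrl.dwell(.2)
if insert(.6162,-.0443,.0375):
    ctrl.command_gripper(1.0);ctrl.move_straight([.6162,-.0443,.15])
    ctrl.goto([.429,-.087,.14],D);ctrl.move_straight([.429,-.087,.029],max_speed=.12,guard=10);ctrl.command_gripper(0,force=45)
    ctrl.move_straight([.429,-.087,.27],max_speed=.12);ctrl.dwell(.3)
    b=ctrl.snapshot("top");c=ctrl.snapshot("scene");s=ctrl.read_state();print(s["position"],s["opening"],s["gripper_force"],s["ft_force"],s["clock"])
    cv2.imwrite("pics/end.png",np.hstack([cv2.resize(b["color"][120:270,180:400],(400,273),interpolation=cv2.INTER_CUBIC),cv2.resize(c["color"][90:290,110:403],(400,273),interpolation=cv2.INTER_CUBIC)])[:,:,::-1])
```

```text
0 0 True [ 0.6161 -0.0443  0.0365] [1.3 1.3 0.2] 45.5917
[ 0.42898291 -0.08698822  0.26995055] 0.6445591646245252 44.99871519394219 [-0.49917844  0.71031313 -4.05302527] 52.2917
```

View pics/end.png

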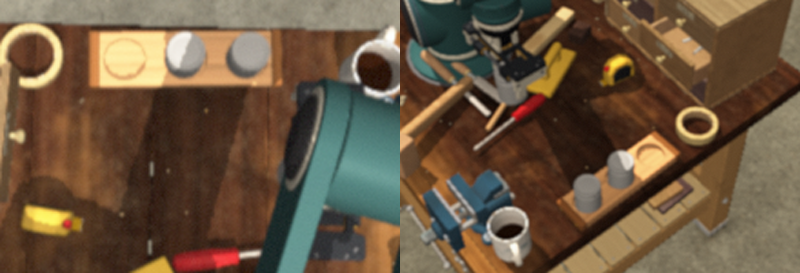

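Both lighter tins stand in wells, near (185,52) and (248,52) in the left picture. The bystanders haven't moved, and tin 3 is held with its underside about 0.24 m up.

```bash
python3 -c "
from station import ctrl
print(ctrl.finish_job())"
```

```text
the job is handed in; nothing more can be done
None
```

I put the lid fully on tin_3, stood tin_1 (about 0.18 kg) and tin_2 (about 0.21 kg) in wells of the rack, and handed the job in after about 52 s still holding tin_3, the heaviest at about 0.43 kg, upright about 24 cm above the bench.

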